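# Hold a shaft collar on the flat of a spindle

### The job

First lift the parts case lid open by its knob until it rests back on its stop. Then pinch the bare end of the spindle shaft, feel for its flat and turn the shaft with the fingers until the flat faces the index pin on the stand. Then take the steel shaft collar out of the case, lower it over the shaft with its set screw on the flat (screw head towards the pin) until its top face is level with the shaft end, and finish while still gripping it there, well clear of the step below; leave the shaft facing the pin, the lid open and the other things where they lie.

Things in the scene. Friction and masses are not known exactly. Their poses are not given: they have to be found in the camera images.
- lid (a joint): Hinged lid of the grey steel parts case, rad: 0 shut, 1.9 resting open on its stop. It swings up and away on the case's far (+x) rim, falls shut if let go below about 1.5 and falls open onto the stop if let go above about 1.6. Mass 0.35 kg, free-moving hinge.
- lid_handle (a point): Centre of the head of the lid's knob: a round steel head 28 mm across and 16 mm thick, 35 mm above the lid's top face on a 12 mm stem, 30 mm behind the lid's front edge and midway along it. The frame turns with the lid; with the lid shut z is up, y runs along the hinge.
- lid_hinge (a point): Point on the lid's hinge line, in the middle of the case's far rim, 55 mm above the bench; the hinge line runs along y. Shut, the knob centre lies 130 mm to -x and 41 mm up from here; lid 160 by 260 mm, 6 mm thick.
- case: Grey steel parts case fixed to the bench, 160 (x) by 260 (y) by 55 mm high, walls and floor 5 mm, open towards the top, with one 5 mm dividing wall across the middle (in the plane y = 0) that makes two compartments side by side along y. One holds the collar, the other the bushing. Origin: centre of the underside. It may stand on either side of the bench.
- spindle (a joint): Turn of the spindle, rad, positive anticlockwise seen from above; 0 when the shaft's flat faces the index pin. Turns with light friction (0.15 N m), stays where left.
- shaft_end (a point): Centre of the top end of the upright steel spindle shaft, 145 mm above the bench. The shaft is 28 mm in diameter with one flat down its whole 45 mm length, 9 mm from the axis (23 mm across flat and back); pads closed squarely on the flat stand 23 mm apart, elsewhere up to 28 mm. Top edge chamfered 3 mm. Below it, 100 mm above the bench, is a step 40 mm across, then a gear 82 mm across whose top is 92 mm above the bench. z is up; the flat faces this frame's -x.
- pin_top (a point): Top of the upright index pin, 10 mm thick, on the base of the green spindle stand, 75 mm above the bench and 58 mm from the shaft axis. Its frame is that of the stand: the shaft axis lies 58 mm to +x from here.
- stand: Green cast spindle stand fixed to the bench, base 140 (x) by 110 (y) by 25 mm. Origin: centre of the underside, under the shaft axis. The index pin is on its -x side.
- collar_mid (a point): Centre (half-way up, on the axis) of the loose dark steel shaft collar, lying flat on the case floor: outside diameter 52 mm, height 22 mm, bore 30.6 mm, 0.24 kg. z is the bore axis, up. The set screw points along -x: its head stands out 6 mm from the rim, and its 8 mm wide tip stands into the bore at mid-height to 10.5 mm from the axis, so that the collar only passes over the shaft with the screw on the flat (about 15 degrees either way).
- screw_head (a point): Outer end of the collar's set screw head (9 mm thick), 32 mm from the collar axis at mid-height.
- bushing_mid (a point): Centre of the bronze bushing standing in the other compartment, 38 mm across, 34 mm high. Leave alone.
- pillow: Cast iron pillow block bearing, foot 45 by 150 mm, 81 mm high, origin centre of underside. Leave alone.
- wrench: Red-handled socket wrench lying on the bench, 226 mm long along its x, 26 mm high, origin near its middle on the bench. Leave alone.
- cartridge: Tin grease cartridge standing upright, 54 mm across, 210 mm high, origin centre of underside. Leave alone.
Not all that is in view belongs to the job. What is meant by the stand is not pink, purple or yellow, and is the larger of those in its own colour.

How it is judged:
By the outcome, as a careful person would: the job done as asked, in the order asked, and still so for the second after the job is handed in, while the arm keeps its last pose, push and grip.
It also fails if it takes over 72 s, if anything falls off the work surface, if the arm or the gripper's body presses on something with over 40 N, if the wrist force passes 120 N, or if a joint passes its speed limit or range.

### The arm

A 6-joint arm with a two-finger parallel gripper is mounted at the origin on the work surface. World frame = base frame: x ahead of the robot, y to its left, z up, the work surface at z = 0. Lengths are in m, angles in rad, forces in N, time in s.
With the tool pointing down it reaches from about 0.3 to 0.775 m from the base axis. Payload 14.6 kg.
Tool frame: the origin (TCP) lies between the finger pads; the fingertips stand 22 mm ahead of it and the grasp point (between the pads) lies 3 mm ahead of it (ctrl.finger_overhang is the distance from the TCP to the fingertips, in m); z points along the fingers, y is the line along which they close (so a half turn about z gives the same grasp; the last joint's range is limited). The gripper opens to 94 mm and grips with 3 to 60 N. Pads are 16 mm wide; open, the fingers measure 119 mm over their backs; the gripper's body (75 mm by 177 mm) begins 78 mm behind the grasp point.
Start: joints at [-0.067, 0.3, 1.521, -0, 1.321, -0.067], TCP at [0.55, -0, 0.227] pointing down, gripper open.
Joint ranges: [-3.03, 3.03], [-0.79, 2.21], [0.23, 2.52], [-1.04, 4.18], [0, 3.07], [-2.55, 2.55]. Speed limits (rad/s): [2.22, 2.22, 2.57, 3.14, 3.14, 3.14].

### API

Orientations are given as a rotation vector (axis times angle).
In Python, from station import readout, imaging, ctrl gives the robot as it stands.
- The arm moves only by the tool jog_arm, never from a script. Its argument "increments" is a list that holds one entry, the list of rows, each a list of 6 numbers: the shift along the world's x, y, z in cm, then the turn, a rotation vector about the world's x, y, z in rad. In form: [[[tx, ty, tz, rx, ry, rz], ...]]. A call has 1 to 8 rows; each row shifts and turns the commanded pose from where the row before left it; what a row does not reach is not made up. A row lasts 1/10 s, in which the tool goes at most 50 mm and 8.59 degrees, less where a joint would pass 70% of its speed; a pose out of reach is approached as far as the arm can. A call is refused whole if a number of a shift passes 5 or a number of a turn 0.15, either way. A call with a gripper value outside its range is refused whole. "claw" is the opening in per cent of the stroke, from 0 (shut) to 100 (fully open), set as the call begins (left out, the last holds). The fingers move at their own pace and stop on an object; the grip force is fixed at half the most. Time passes only in rows, so rows that do not move let the fingers close. It gives the time, the measured TCP pose, the force, the opening and the grip force at its end, in the units of the state.
- readout.sense(): the state, without advancing time (a new reading comes with each control period).
- imaging.snapshot(name): name is "scene" or "side" or "wrist"; returns a dict with "pixels" (384x512x3 uint8, red, green, blue), "depth" (384x512 float32, m along the optical axis (not along the pixel's ray), 0 where there is no reading), "mtx" (3x3 intrinsics, pixels), "dist" ([k1, k2, p1, p2, k3] as OpenCV has them; the pictures are not rectified), "extrinsics" (4x4, takes a point from world to camera coordinates); the wrist camera has in their place "tool_from_camera" (4x4, takes a point from camera to tool coordinates, whose origin is the TCP and whose axes are the flange's). Camera axes: x right, y down, z forward; pixel columns grow to the right and rows downward; lengths in m; the calibration is good to about 2 mm. A picture is of the moment at which its call begins: read the wrist's pose just before it.
- ctrl.hand_in(): hands the job in; it is judged then, once.
The state is a dict: "clock": time; "q": joint angles; "dq": joint speeds; "joint_efforts": joint torques, N m; "ee_pos": TCP position; "tool_rot": TCP orientation; "wrist_force": force on the tool from outside, world axes, zero at the start; "torque": the same for the moment, N m; "gripper_width": finger opening in m; "gripper_force": force on a finger pad.
Only numpy, scipy, OpenCV 4.12 (cv2) and the standard library are available. Lean on these libraries where they do the work, as an engineer would, in place of code of your own. Each camera call takes 0.05 s, during which the arm holds its last target. There are 200 camera calls.

## Working session

There is one attempt and no reset: what is moved stays moved. The work goes in short steps, Python scripts to look and compute and a tool call to move; the robot and the scene stay as the last step left them, time stands still between calls to the robot, and variables do not carry over. Pictures are saved under pics/ and viewed, at most 10 in all, crops included, and the job is handed in when it is done.

Besides the shell and the picture viewer there is one more tool, called after "Request:" as name(argument=value, ...), one argument or row to a line, values as JSON. jog_arm: Moves the arm, as the interface text tells. Its arguments: {"type":"object","properties":{"increments":{"type":"array","items":{"type":"array","items":{"type":"array","items":{"type":"number"}}}},"claw":{"type":"number"}},"required":["increments"]}

```bash
ls; mkdir -p pics; cat > h.py <<'E'
import numpy as np, cv2
from station import readout, imaging, ctrl
from scipy.spatial.transform import Rotation as R
def snap(n):
    s=readout.sense(); d=imaging.snapshot(n)
    if n=='wrist':
        T=np.eye(4); T[:3,:3]=R.from_rotvec(s['tool_rot']).as_matrix(); T[:3,3]=s['ee_pos']
        d['wc']=T@d['tool_from_camera']
    else: d['wc']=np.linalg.inv(d['extrinsics'])
    return d
def save(d,f): cv2.imwrite('pics/'+f,d['pixels'][...,::-1])
def ray(d,uv):
    p=cv2.undistortPoints(np.array(uv,float).reshape(-1,1,2),d['mtx'],d['dist']).reshape(-1,2)
    return d['wc'][:3,3], np.c_[p,np.ones(len(p))]@d['wc'][:3,:3].T
def plane(d,uv,z):
    o,r=ray(d,uv); return o+r*((z-o[2])/r[:,2])[:,None]
def cloud(d):
    h,w=d['depth'].shape
    u,v=np.meshgrid(np.arange(w),np.arange(h)); o,r=ray(d,np.stack([u,v],-1).reshape(-1,2))
    return (o+r*d['depth'].reshape(-1,1)).reshape(h,w,3)
E
python3 - <<'E'
from h import *
for n in ['scene','side']:
    d=snap(n); save(d,n+'0.png'); np.save(n+'0.npy',d,allow_pickle=True)
    print(n,d['wc'].round(3).tolist(), (d['depth']>0).mean())
print(readout.sense())
a=[cv2.imread(f'pics/{n}0.png') for n in ('scene','side')]
E
```

```text
pics
scene [[-0.852, 0.283, -0.441, 1.013], [0.523, 0.456, -0.72, 0.727], [-0.002, -0.844, -0.537, 0.679], [0.0, 0.0, 0.0, 1.0]] 0.9957173665364584
side [[0.967, -0.186, 0.174, 0.332], [-0.254, -0.73, 0.634, -0.818], [0.009, -0.658, -0.753, 1.004], [0.0, 0.0, 0.0, 1.0]] 0.9959157307942709
{'clock': 0.1, 'q': array([-6.66140922e-02,  3.00431134e-01,  1.52152179e+00, -3.11827751e-05,
        1.32071613e+00, -6.65673138e-02]), 'dq': array([ 8.33403375e-04, -1.45545827e-03, -2.32806920e-03,  1.18677258e-03,
        2.61900341e-04, -3.33737768e-05]), 'joint_efforts': array([ 1.84928511e-03, -5.32644153e+01, -3.53284299e+01,  7.10431044e-02,
        2.34944851e-02, -7.30603051e-05]), 'ee_pos': array([ 5.49781186e-01, -3.61509217e-06,  2.26933328e-01]), 'tool_rot': array([-2.22092592e+00, -2.22083921e+00,  1.14879428e-03]), 'wrist_force': array([-0.87692271, -0.15302092,  0.05590193]), 'torque': array([-0.02366546, -0.00154079,  0.03155461]), 'gripper_force': 0.0, 'gripper_width': 0.09394008826778123}
```

View pics/scene0.png

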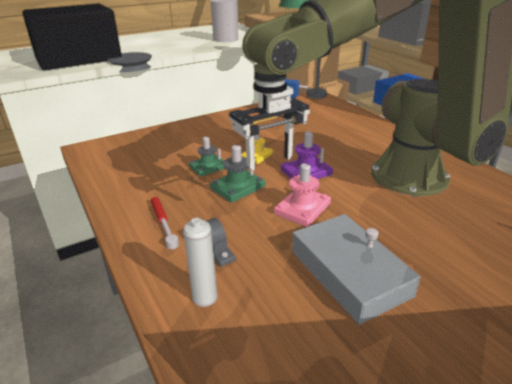

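View pics/side0.png

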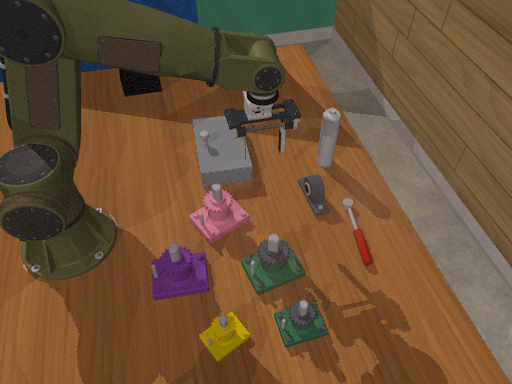

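The scene view shows the larger green stand at about (238,180), shaft top at (236,150), case at (350,265) and knob at (372,235). In the side view the stand is at (273,265), shaft top (273,240), pin (253,268), knob (204,135).

```bash
python3 - <<'E'
from h import *
D={n:np.load(n+'0.npy',allow_pickle=True).item() for n in('scene','side')}
C={n:cloud(D[n]) for n in D}
for n in D:
    P=C[n].reshape(-1,3); hsv=cv2.cvtColor(D[n]['pixels'],cv2.COLOR_RGB2HSV).reshape(-1,3)
    # case lid: z 0.055..0.065
    g=(hsv[:,1]<60)&(P[:,2]>.05)&(P[:,2]<.07)&(P[:,1]>.12)&(P[:,0]>.2)&(P[:,0]<.8)
    print(n,'lid',g.sum(),P[g].mean(0).round(3),cv2.minAreaRect(P[g][:,:2].astype(np.float32)))
    k=(P[:,2]>.08)&(P[:,2]<.115)&(P[:,1]>.12)&(P[:,1]<.45)&(P[:,0]>.2)&(P[:,0]<.55)&(hsv[:,1]<80)
    print('knob',k.sum(),np.median(P[k],0).round(3),P[k].min(0).round(3),P[k].max(0).round(3))
    gm=(hsv[:,0]>60)&(hsv[:,0]<90)&(hsv[:,1]>90)&(P[:,2]>.018)&(P[:,2]<.032)&(P[:,0]>.2)&(P[:,0]<.9)
    m=gm.reshape(384,512).astype(np.uint8); nn,lab,st,_=cv2.connectedComponentsWithStats(m)
    for i in range(1,nn):
        if st[i,4]>100:
            q=P[lab.ravel()==i]; print('green',st[i],q.mean(0).round(3),cv2.minAreaRect(q[:,:2].astype(np.float32)))
for n,box in (('scene',(195,265,135,205)),('side',(240,310,225,295))):
    P=C[n][box[2]:box[3],box[0]:box[1]].reshape(-1,3)
    a=P[(P[:,2]>.138)&(P[:,2]<.155)]; print(n,'shaft top',len(a),a.mean(0).round(3),a.min(0).round(3),a.max(0).round(3))
    a=P[(P[:,2]>.06)&(P[:,2]<.08)]; print('pin/gear side',len(a))
for n in D:
    P=C[n].reshape(-1,3); a=P[(P[:,2]>.2)&(P[:,2]<.215)&(P[:,0]>.5)&(P[:,1]>.05)]; print('cart',len(a),np.median(a,0).round(3))
ims=[]
for n,(u,v) in (('scene',(238,172)),('side',(272,262))):
    ims.append(cv2.resize(D[n]['pixels'][v-40:v+40,u-40:u+40,::-1],(400,400),interpolation=cv2.INTER_CUBIC))
cv2.imwrite('pics/st.png',np.hstack(ims))
E
```

```text
scene lid 5652 [0.487 0.258 0.06 ] ((0.597620964050293, 0.23883169889450073), (0.2515731453895569, 0.41046029329299927), 87.55245208740234)
knob 135 [0.43  0.245 0.101] [0.411 0.228 0.08 ] [0.441 0.256 0.105]
green [198 157  23  13 101] [ 0.546 -0.38   0.023] ((0.5409106016159058, -0.3846386671066284), (0.07618892192840576, 0.05523998290300369), 9.474905967712402)
green [212 172  52  27 442] [ 0.537 -0.205  0.024] ((0.5243120789527893, -0.22244574129581451), (0.1366431713104248, 0.10196305811405182), 9.157917976379395)
side lid 2050 [0.459 0.236 0.063] ((0.39487355947494507, 0.6067215800285339), (0.36399146914482117, 1.1814743280410767), 21.221189498901367)
knob 69 [0.425 0.235 0.104] [0.411 0.224 0.082] [0.438 0.254 0.111]
green [275 310  52  36 583] [ 0.534 -0.415  0.021] ((0.5415440201759338, -0.4005110263824463), (0.10590136796236038, 0.08249183744192123), 2.649399757385254)
scene shaft top 36 [ 0.524 -0.226  0.142] [ 0.51  -0.239  0.139] [ 0.536 -0.215  0.145]
pin/gear side 286
side shaft top 86 [ 0.52  -0.232  0.145] [ 0.506 -0.243  0.139] [ 0.533 -0.216  0.149]
pin/gear side 56
cart 78 [0.799 0.132 0.208]
cart 133 [1.671 0.536 0.206]
```

View pics/st.png

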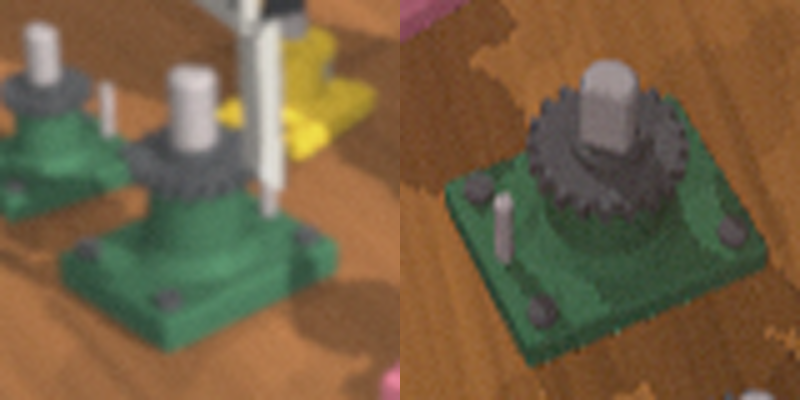

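The crop shows the shaft's flat facing roughly -y (towards the side camera), and the pin at the -x side of the stand. The stand is yawed about 9°. Next I need the case yaw, so I move towards the knob.

Request:
jog_arm(
  increments=[
    [[-1.5, 3, 1, 0, 0, 0], [-2, 4.5, 1, 0, 0, 0], [-2, 4.5, 1, 0, 0, 0], [-2, 4.5, 0, 0, 0, 0], [-2, 4, 0, 0, 0, 0], [-1, 2, 0, 0, 0, 0], [0, 0, 0, 0, 0, 0], [0, 0, 0, 0, 0, 0]],
  ],
)

```text
clock: 0.9
ee_pos: [0.4452, 0.2244, 0.2572]
tool_rot: [2.22, 2.222, -0.001]
wrist_force: [-0.3, -0.4, -0.4]
gripper_width: 0.0941
gripper_force: 0.0
```

```bash
python3 - <<'E'
from h import *
d=snap('wrist'); save(d,'w1.png'); print(readout.sense()['ee_pos'],d['tool_from_camera'].round(3).tolist())
C=cloud(d).reshape(-1,3)
def lid(P,lab):
    g=(abs(P[:,2]-.0605)<.004)&(abs(P[:,0]-.477)<.14)&(abs(P[:,1]-.24)<.19)
    q=P[g]; print(lab,len(q),q[:,2].mean().round(4),cv2.minAreaRect(q[:,:2].astype(np.float32)))
    k=(P[:,2]>.085)&(P[:,2]<.12)&(np.hypot(P[:,0]-.43,P[:,1]-.24)<.04); q=P[k]
    if len(q): print('knob',len(q),cv2.minEnclosingCircle(q[:,:2].astype(np.float32)),np.percentile(q[:,2],95),np.median(q,0))
lid(C,'w')
for n in('scene','side'): lid(cloud(np.load(n+'0.npy',allow_pickle=True).item()).reshape(-1,3),n)
E
```

```text
[0.44550849 0.22391761 0.257175  ] [[-0.0, -0.958, -0.287, 0.084], [1.0, -0.0, -0.0, 0.001], [0.0, -0.287, 0.958, -0.156], [0.0, 0.0, 0.0, 1.0]]
w 32732 0.06 ((0.4751683473587036, 0.23799598217010498), (0.2604692578315735, 0.16024981439113617), 86.68252563476562)
knob 657 ((0.42561131715774536, 0.24093909561634064), 0.014019991271197796) 0.10408167288291763 [0.42606471 0.24242169 0.10268302]
scene 5458 0.0603 ((0.47531193494796753, 0.23748764395713806), (0.262798935174942, 0.16287779808044434), 86.76268005371094)
knob 132 ((0.42598313093185425, 0.24064093828201294), 0.01507000345736742) 0.10432011877649566 [0.43042064 0.24491393 0.10143949]
side 1746 0.0621 ((0.4747154712677002, 0.2386268675327301), (0.26775699853897095, 0.15941683948040009), 86.79305267333984)
knob 67 ((0.4237947463989258, 0.23901060223579407), 0.015392406843602657) 0.10815743029794775 [0.4245693  0.23467057 0.10390303]
```

View pics/w1.png

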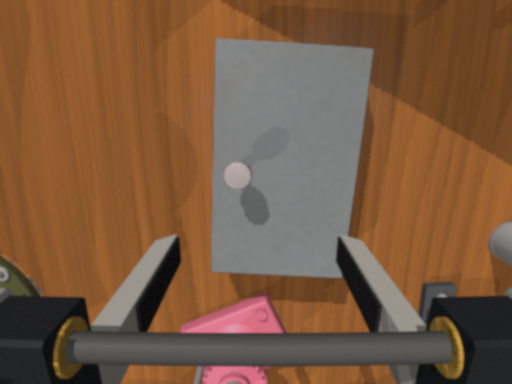

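The wrist view shows the case lid square on, with the knob at pixel (237,175). All three views agree: knob at (0.4256, 0.2409), top z 0.104, and lid centre at (0.475, 0.238) with yaw -3.3°. I turn the fingers along the hinge line and descend.

Request:
jog_arm(
  increments=[
    [[-0.5, 0.5, -0.5, 0, 0, 0.1375], [-0.5, 0.4, -1, 0, 0, 0.1375], [-0.5, 0.4, -1, 0, 0, 0.1375], [-0.5, 0.4, -1, 0, 0, 0.1375], [0, 0, -1, 0, 0, 0.1375], [0, 0, -1, 0, 0, 0.1375], [0, 0, -1, 0, 0, 0.1375], [0, 0, -1, 0, 0, 0.1375]],
  ],
)

```text
clock: 1.75
ee_pos: [0.4259, 0.2403, 0.1818]
tool_rot: [-0.727, -3.056, 0.0]
wrist_force: [0.3, 0.1, 0.3]
gripper_width: 0.0938
gripper_force: 0.0
```

Request:
jog_arm(
  increments=[
    [[0, 0, -1, 0, 0, 0.1375], [0, 0, -1, 0, 0, 0.1375], [0, 0, -1, 0, 0, 0.1375], [0, 0, -2, 0, 0, 0], [0, 0, -2, 0, 0, 0], [0, 0, -1.3, 0, 0, 0], [0, 0, 0, 0, 0, 0], [0, 0, 0, 0, 0, 0]],
  ],
)

```text
clock: 2.55
ee_pos: [0.4257, 0.2413, 0.0998]
tool_rot: [0.093, 3.14, 0.0]
wrist_force: [0.5, -0.6, 0.6]
gripper_width: 0.0942
gripper_force: 0.0
```

Request:
jog_arm(
  increments=[
    [[0, 0, 0, 0, 0, 0], [0, 0, 0, 0, 0, 0], [0, 0, 0, 0, 0, 0], [0, 0, 0, 0, 0, 0], [0, 0, 0, 0, 0, 0], [0, 0, 0, 0, 0, 0], [0, 0, 0, 0, 0, 0], [0, 0, 0, 0, 0, 0]],
  ],
  claw=10,
)

```text
clock: 3.35
ee_pos: [0.4252, 0.2416, 0.0993]
tool_rot: [-0.092, -3.14, 0.0]
wrist_force: [0.0, -0.0, -0.2]
gripper_width: 0.0334
gripper_force: 0.0
```

```bash
python3 - <<'E'
from h import *
s=readout.sense(); print(s['ee_pos'],s['gripper_width'],s['gripper_force'],s['wrist_force'])
r=np.hypot(.13,.041); a0=np.arctan2(.041,.13)
x=np.array([np.cos(-.0577),np.sin(-.0577)])
prev=None
for a in np.linspace(0,1.8,19):
    p=np.r_[-r*np.cos(a+a0)*x, r*np.sin(a+a0)]*100
    if prev is not None: print(round(a,2),(p-prev).round(2).tolist())
    prev=p
E
```

```text
[0.42518443 0.241552   0.09932731] 0.03337507079880653 0.0 [ 0.03047684 -0.03803111 -0.16514479]
0.1 [0.47, -0.03, 1.28]
0.2 [0.6, -0.03, 1.22]
0.3 [0.72, -0.04, 1.16]
0.4 [0.83, -0.05, 1.08]
0.5 [0.93, -0.05, 0.99]
0.6 [1.03, -0.06, 0.89]
0.7 [1.11, -0.06, 0.79]
0.8 [1.18, -0.07, 0.67]
0.9 [1.24, -0.07, 0.55]
1.0 [1.29, -0.07, 0.42]
1.1 [1.33, -0.08, 0.29]
1.2 [1.35, -0.08, 0.16]
1.3 [1.36, -0.08, 0.02]
1.4 [1.36, -0.08, -0.12]
1.5 [1.34, -0.08, -0.25]
1.6 [1.31, -0.08, -0.38]
1.7 [1.26, -0.07, -0.51]
1.8 [1.2, -0.07, -0.63]
```

Request:
jog_arm(
  increments=[
    [[0, 0, 0, 0, 0, 0], [0, 0, 0, 0, 0, 0], [0.2, 0, 0.6, 0, 0, 0], [0.27, -0.03, 0.68, 0, 0, 0], [0.6, -0.03, 1.22, 0, 0, 0], [0.72, -0.04, 1.16, 0, 0, 0], [0.83, -0.05, 1.08, 0, 0, 0], [0, 0, 0, 0, 0, 0]],
  ],
  claw=10,
)

```text
clock: 4.15
ee_pos: [0.4517, 0.2389, 0.1473]
tool_rot: [-0.092, -3.139, 0.003]
wrist_force: [-5.2, -9.5, -0.7]
gripper_width: 0.0269
gripper_force: 30.0
```

Request:
jog_arm(
  increments=[
    [[0.93, -0.05, 0.99, 0, 0, 0], [1.03, -0.06, 0.89, 0, 0, 0], [1.11, -0.06, 0.79, 0, 0, 0], [1.18, -0.07, 0.67, 0, 0, 0], [1.24, -0.07, 0.55, 0, 0, 0], [1.29, -0.07, 0.42, 0, 0, 0], [1.33, -0.08, 0.29, 0, 0, 0], [0, 0, 0, 0, 0, 0]],
  ],
)

```text
clock: 4.95
ee_pos: [0.5334, 0.2344, 0.1929]
tool_rot: [-0.093, -3.14, 0.002]
wrist_force: [-2.7, -7.1, 5.5]
gripper_width: 0.0269
gripper_force: 30.0
```

Request:
jog_arm(
  increments=[
    [[1.35, -0.08, 0.16, 0, 0, 0], [1.36, -0.08, 0.02, 0, 0, 0], [1.36, -0.08, -0.12, 0, 0, 0], [1.34, -0.08, -0.25, 0, 0, 0], [1.31, -0.08, -0.38, 0, 0, 0], [1.26, -0.07, -0.51, 0, 0, 0], [1.2, -0.07, -0.63, 0, 0, 0], [0, 0, 0, 0, 0, 0]],
  ],
)

```text
clock: 5.75
ee_pos: [0.6258, 0.2292, 0.1755]
tool_rot: [0.093, 3.139, -0.001]
wrist_force: [2.5, -5.1, 3.2]
gripper_width: 0.0268
gripper_force: 30.0
```

Request:
jog_arm(
  increments=[
    [[0.6, -0.04, -0.37, 0, 0, 0], [0.45, -0.03, -0.3, 0, 0, 0], [0, 0, 0, 0, 0, 0], [0, 0, 0, 0, 0, 0]],
  ],
)

```text
clock: 6.15
ee_pos: [0.6354, 0.2287, 0.1692]
tool_rot: [0.092, 3.139, -0.001]
wrist_force: [1.7, -5.4, 3.6]
gripper_width: 0.027
gripper_force: 30.0
```

Request:
jog_arm(
  increments=[
    [[0, 0, 0, 0, 0, 0], [0, 0, 0, 0, 0, 0], [0, 0, 0, 0, 0, 0], [0, 0, 0, 0, 0, 0], [0, 0, 0.5, 0, 0, 0], [0, 0, 2, 0, 0, 0], [0, 0, 4, 0, 0, 0], [0, 0, 4, 0, 0, 0]],
  ],
  claw=90,
)

```text
clock: 6.95
ee_pos: [0.6344, 0.2293, 0.2753]
tool_rot: [-0.091, -3.139, 0.0]
wrist_force: [-0.2, -0.4, 0.6]
gripper_width: 0.0837
gripper_force: 0.0
```

```bash
python3 - <<'E'
from h import *
print(readout.sense()['wrist_force'])
d=snap('scene'); save(d,'s2.png'); np.save('s2.npy',d,allow_pickle=True)
E
```

```text
[-0.21052672 -0.38050826  0.64760556]
```

View pics/s2.png

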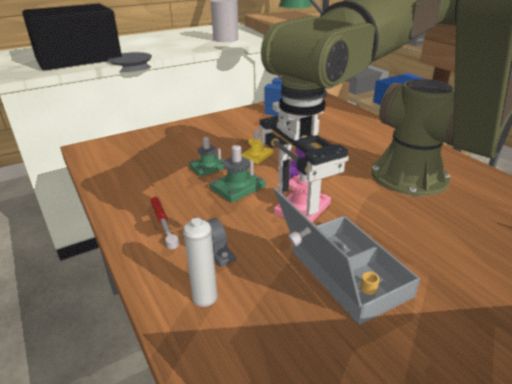

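The lid rests open. The collar is in the near (-y) compartment at about (342,243), and the bushing is at (370,282). I look at the collar and then the shaft with the wrist camera.

Request:
jog_arm(
  increments=[
    [[-3, -1, 0.5, 0, 0, 0], [-4, -1.5, 0.5, 0, 0, 0], [-4, -1.5, 0.5, 0, 0, 0], [-4, -1.5, 0.5, 0, 0, 0], [-2, -0.5, 0, 0, 0, 0], [0, 0, 0, 0, 0, 0], [0, 0, 0, 0, 0, 0]],
  ],
)

```text
clock: 7.7
ee_pos: [0.465, 0.1695, 0.2945]
tool_rot: [0.091, 3.139, 0.001]
wrist_force: [0.5, 1.0, -0.4]
gripper_width: 0.0843
gripper_force: 0.0
```

```bash
python3 - <<'E'
from h import *
d=snap('wrist'); save(d,'w2.png'); np.save('w2.npy',d,allow_pickle=True)
E
```

Request:
jog_arm(
  increments=[
    [[1, -5, 0, 0, 0, 0], [1, -5, 0, 0, 0, 0], [1, -5, 0, 0, 0, 0], [1, -5, 0, 0, 0, 0], [1, -5, 0, 0, 0, 0], [1, -5, 0, 0, 0, 0], [0.5, -5, 0, 0, 0, 0], [0, -3.5, 0, 0, 0, 0]],
  ],
)

```text
clock: 8.55
ee_pos: [0.5292, -0.2128, 0.2928]
tool_rot: [-0.094, -3.139, -0.001]
wrist_force: [0.0, 0.4, -0.3]
gripper_width: 0.0842
gripper_force: 0.0
```

Request:
jog_arm(
  increments=[
    [[0, 0, 0, 0, 0, 0], [0, 0, 0, 0, 0, 0]],
  ],
)

```text
clock: 8.75
ee_pos: [0.529, -0.2102, 0.293]
tool_rot: [-0.094, -3.139, -0.001]
wrist_force: [-1.0, 0.1, 0.7]
gripper_width: 0.0843
gripper_force: 0.0
```

```bash
python3 - <<'E'
from h import *
print(readout.sense()['ee_pos'])
d=snap('wrist'); save(d,'w3.png'); np.save('w3.npy',d,allow_pickle=True)
a=cv2.imread('pics/w2.png'); b=cv2.imread('pics/w3.png')
cv2.imwrite('pics/w23.png',cv2.resize(np.vstack([a,b])[:, :],(450,600)) if 0 else cv2.resize(np.hstack([a,b]),(800,300)))
E
```

```text
[ 0.52898268 -0.21017988  0.29299618]
```

View pics/w23.png

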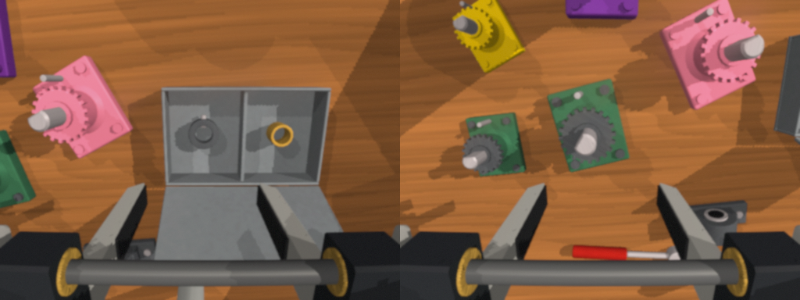

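Left picture (case): collar at about (203,132) with its screw head at (204,117), pointing roughly to -x; bushing at (282,134). Right picture: the large green stand with its shaft at (588,142) and pin at (578,96).

```bash
python3 - <<'E'
from h import *
d=np.load('w3.npy',allow_pickle=True).item(); P=cloud(d); F=P.reshape(-1,3)
near=np.hypot(F[:,0]-.522,F[:,1]+.229)
a=F[(near<.03)&(F[:,2]>.1425)]; print('top',len(a),np.percentile(a[:,2],90).round(4),cv2.minEnclosingCircle(a[:,:2].astype(np.float32)))
np.save('top.npy',a)
c=np.array(cv2.minEnclosingCircle(a[:,:2].astype(np.float32))[0])
# radial profile
ang=np.degrees(np.arctan2(a[:,1]-c[1],a[:,0]-c[0])); r=np.hypot(*(a[:,:2]-c).T)
for t in range(-180,180,15):
    m=(ang>=t)&(ang<t+15); print(t,round(r[m].max()*1000,1) if m.any() else None,end='; ')
# pin
b=F[(np.hypot(F[:,0]-.466,F[:,1]+.238)<.025)&(F[:,2]>.055)&(F[:,2]<.085)&(near>.046)]
t=b[b[:,2]>.071]; print('\npin',len(b),len(t),t.mean(0).round(4),b[:,2].max())
hsv=cv2.cvtColor(d['pixels'],cv2.COLOR_RGB2HSV).reshape(-1,3)
g=(hsv[:,0]>60)&(hsv[:,0]<90)&(hsv[:,1]>80)&(abs(F[:,2]-.025)<.003)&(near<.1)
print('base',cv2.minAreaRect(F[g][:,:2].astype(np.float32)))
d=np.load('w2.npy',allow_pickle=True).item(); F=cloud(d).reshape(-1,3)
g=(F[:,2]>.022)&(F[:,2]<.032)&(abs(F[:,0]-.475)<.07)&(F[:,1]>.12)&(F[:,1]<.225)
q=F[g]; print('collar',len(q),q[:,2].mean(),cv2.minEnclosingCircle(q[:,:2].astype(np.float32)),cv2.fitEllipse(q[cv2.convexHull(q[:,:2].astype(np.float32),returnPoints=False)[:,0]][:,:2].astype(np.float32)))
c=np.array(cv2.minEnclosingCircle(q[:,:2].astype(np.float32))[0])
g=(F[:,2]>.010)&(F[:,2]<.022)&(np.hypot(*(F[:,:2]-c).T)>.0265)&(np.hypot(*(F[:,:2]-c).T)<.036); s=F[g]
print('screw',len(s),s.mean(0).round(4)); v=s[:,:2].mean(0)-c; print(np.degrees(np.arctan2(v[1],v[0])))
im=[]
for f,(u,v) in(('w2',(260,165)),('w3',(240,175))):
    im.append(cv2.resize(cv2.imread(f'pics/{f}.png')[v-40:v+40,u-40:u+40],(400,400),interpolation=cv2.INTER_CUBIC))
cv2.imwrite('pics/z.png',np.hstack(im))
E
```

```text
top 10878 0.3849 ((0.5209290385246277, -0.22940252721309662), 0.029840292409062386)
-180 22.6; -165 25.3; -150 28.9; -135 29.0; -120 27.1; -105 29.5; -90 25.9; -75 28.9; -60 29.7; -45 11.8; -30 13.0; -15 12.5; 0 11.5; 15 11.0; 30 11.1; 45 12.1; 60 11.8; 75 10.4; 90 11.7; 105 29.8; 120 29.7; 135 28.5; 150 23.8; 165 22.2; 
pin 75 65 [ 0.4635 -0.2407  0.0734] 0.07488589206771612
base ((0.5203608870506287, -0.23029151558876038), (0.13454988598823547, 0.10530413687229156), 10.806965827941895)
collar 797 0.02539236397859696 ((0.49673622846603394, 0.15484987199306488), 0.05814572051167488) ((0.49534258246421814, 0.15524208545684814), (0.060999274253845215, 0.11648501455783844), 55.65144729614258)
screw 15 [0.4806 0.1796 0.0161]
123.16174271680931
```

View pics/z.png

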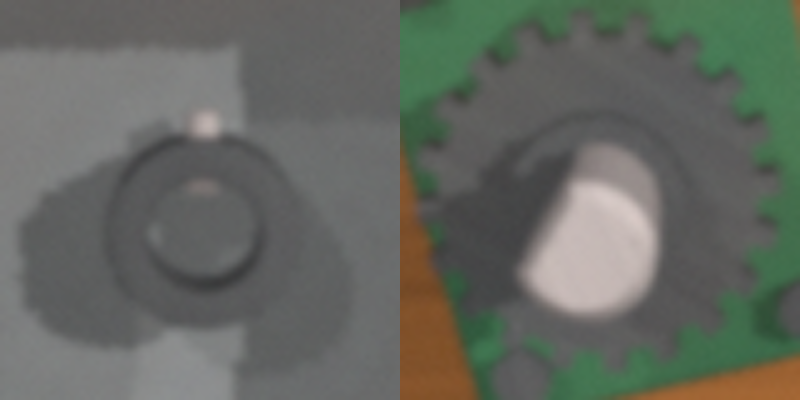

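The crop shows the collar with its screw pointing up the image (near world -x). The shaft's flat faces left and up in the image, which is roughly world -124°; the pin is at about -169.5°. I refine the centres and angles.

```bash
python3 - <<'E'
from h import *
d=np.load('w3.npy',allow_pickle=True).item(); F=cloud(d).reshape(-1,3)
near=np.hypot(F[:,0]-.522,F[:,1]+.229)
a=F[(near<.025)&(F[:,2]>.1425)&(F[:,2]<.15)]; h=cv2.convexHull(a[:,:2].astype(np.float32))[:,0]
print('top',len(a),np.median(a[:,2]).round(4),cv2.minEnclosingCircle(h),cv2.minAreaRect(h))
# longest hull direction -> flat
m=d['pixels']; 
G=cv2.cvtColor(m,cv2.COLOR_RGB2GRAY); crop=G[135:215,200:280]
_,b=cv2.threshold(crop,0,255,cv2.THRESH_OTSU)
b=(crop>185).astype(np.uint8)
n,l,st,ce=cv2.connectedComponentsWithStats(b); i=1+st[1:,4].argmax(); print(st[i],ce[i])
cs=cv2.findContours((l==i).astype(np.uint8),0,cv2.CHAIN_APPROX_NONE)[0][0][:,0]+[200,135]
W=plane(d,cs,.145)[:,:2]; (cx,cy),r=cv2.minEnclosingCircle(W.astype(np.float32)); print('img top',cx,cy,r)
e=W-[cx,cy]; ang=np.degrees(np.arctan2(e[:,1],e[:,0])); rr=np.hypot(*e.T)*1000
for t in range(-180,180,15):
    k=(ang>=t)&(ang<t+15); print(t,rr[k].mean().round(1) if k.any() else None,end='; ')
d=np.load('w2.npy',allow_pickle=True).item(); G=cv2.cvtColor(d['pixels'],cv2.COLOR_RGB2GRAY); F=cloud(d).reshape(-1,3)
# collar pts in crop px: crop origin (220,125), scale 5
uv=lambda x,y:[220+x/5-.4,125+y/5-.4]
print('\ncollar outer L/R/B', plane(d,[uv(106,225),uv(288,225),uv(195,328)],.027).round(4).tolist())
print('bore', plane(d,[uv(146,230),uv(265,230),uv(205,290),uv(205,178)],.027).round(4).tolist())
print('screw',plane(d,[uv(206,112),uv(206,124)],.016).round(4).tolist())
c=plane(d,[uv(198,225)],.027)[0]
q=F[(np.hypot(*(F[:,:2]-c[:2]).T)<.032)&(F[:,2]>.0225)&(F[:,2]<.032)]
print(c,len(q),np.median(q[:,2]),cv2.minEnclosingCircle(q[:,:2].astype(np.float32)))
print('bush',[x for x in [0]])
E
```

```text
top 397 0.1435 ((0.5209454894065857, -0.22989961504936218), 0.012944418005645275) ((0.522278904914856, -0.22828009724617004), (0.020734380930662155, 0.024637848138809204), 56.294677734375)
[ 29  37  21  24 320] [38.68125 48.9625 ]
img top 0.5185330510139465 -0.22880052030086517 0.011694436892867088
-180 9.3; -165 6.9; -150 5.8; -135 6.0; -120 5.6; -105 5.8; -90 7.9; -75 9.2; -60 10.5; -45 11.3; -30 11.3; -15 10.7; 0 9.7; 15 9.7; 30 6.8; 45 8.6; 60 7.0; 75 8.4; 90 9.8; 105 11.2; 120 11.3; 135 11.3; 150 11.2; 165 11.3; 
collar outer L/R/B [[0.4649, 0.1472, 0.027], [0.4677, 0.195, 0.027], [0.4942, 0.1689, 0.027]]
bore [[0.4668, 0.1576, 0.027], [0.4687, 0.1889, 0.027], [0.4839, 0.1722, 0.027], [0.4539, 0.1739, 0.027]]
screw [[0.4382, 0.1751, 0.016], [0.4414, 0.175, 0.016]]
[0.4662864  0.17134678 0.027     ] 759 0.025369411035318867 ((0.4700477421283722, 0.17310157418251038), 0.02597997523844242)
bush [0]
```

Request:
jog_arm(
  increments=[
    [[-0.2, -0.5, -1, 0, 0, -0.132], [-0.2, -0.5, -2, 0, 0, -0.132], [-0.2, -0.5, -2, 0, 0, -0.132], [-0.2, -0.5, -2, 0, 0, -0.133], [0, 0, -3, 0, 0, 0], [0, 0, -3, 0, 0, 0], [0, 0, -2.1, 0, 0, 0], [0, 0, -1, 0, 0, 0]],
  ],
  claw=50,
)

```text
clock: 9.6
ee_pos: [0.5205, -0.2281, 0.1311]
tool_rot: [-0.906, -3.006, -0.001]
wrist_force: [0.1, -0.1, 1.1]
gripper_width: 0.0471
gripper_force: 0.0
```

Request:
jog_arm(
  increments=[
    [[0, 0, 0, 0, 0, 0], [0, 0, 0, 0, 0, 0], [0, 0, 0, 0, 0, 0], [0, 0, 0, 0, 0, 0], [0, 0, 0, 0, 0, 0], [0, 0, 0, 0, 0, 0]],
  ],
  claw=15,
)

```text
clock: 10.2
ee_pos: [0.5217, -0.2289, 0.1342]
tool_rot: [0.908, 3.005, 0.002]
wrist_force: [5.5, 6.9, 1.5]
gripper_width: 0.0229
gripper_force: 30.0
```

The width is 22.9 mm, so the pads are square on the flat. I turn -46° about the shaft axis.

Request:
jog_arm(
  increments=[
    [[0.03, 0, 0, 0, 0, -0.1335], [0.03, 0, 0, 0, 0, -0.1335], [0.03, 0, 0, 0, 0, -0.1335], [0.03, 0, 0, 0, 0, -0.1335], [0.03, 0, 0, 0, 0, -0.1335], [0.03, 0, 0, 0, 0, -0.1335], [0, 0, 0, 0, 0, 0], [0, 0, 0, 0, 0, 0]],
  ],
)

```text
clock: 11.0
ee_pos: [0.5227, -0.2304, 0.1342]
tool_rot: [2.007, 2.414, -0.001]
wrist_force: [-3.0, -4.9, 4.2]
gripper_width: 0.0226
gripper_force: 30.0
```

```bash
python3 - <<'E'
from h import *
s=readout.sense(); M=R.from_rotvec(s['tool_rot']).as_matrix(); print(s['ee_pos'],np.degrees(np.arctan2(M[1,1],M[0,1])),s['gripper_width'],s['wrist_force'],s['torque'],s['q'])
E
```

```text
[ 0.52265971 -0.2303867   0.13419602] 10.53033292005805 0.022610318333833628 [-2.99353493 -4.93507088  4.1741167 ] [-0.88346225  0.46183509 -0.12371702] [-4.78914448e-01  4.36278596e-01  1.56223212e+00 -9.61168148e-04
  1.14087961e+00 -6.62302556e-01]
```

Request:
jog_arm(
  increments=[
    [[0, 0, 0, 0, 0, 0], [0, 0, 0, 0, 0, 0], [0, 0, 0, 0, 0, 0], [0, 0, 1, 0, 0, 0], [0, 0, 4, 0, 0, 0], [0, 0, 4, 0, 0, 0], [0, 0, 4, 0, 0, 0], [0, 0, 3, 0, 0, 0]],
  ],
  claw=75,
)

```text
clock: 11.8
ee_pos: [0.5224, -0.2295, 0.2965]
tool_rot: [2.008, 2.413, 0.001]
wrist_force: [1.2, 0.2, 0.7]
gripper_width: 0.0702
gripper_force: 0.0
```

Request:
jog_arm(
  increments=[
    [[0, 0, 0, 0, 0, 0], [0, 0, 0, 0, 0, 0]],
  ],
)

```text
clock: 12.0
ee_pos: [0.5224, -0.2295, 0.2934]
tool_rot: [2.009, 2.414, 0.0]
wrist_force: [0.0, -1.2, -0.8]
gripper_width: 0.0705
gripper_force: 0.0
```

```bash
python3 - <<'E'
from h import *
d=snap('wrist'); save(d,'w4.png'); F=cloud(d).reshape(-1,3)
near=np.hypot(F[:,0]-.521,F[:,1]+.23)
a=F[(near<.025)&(F[:,2]>.1425)&(F[:,2]<.15)]; h=cv2.convexHull(a[:,:2].astype(np.float32))[:,0]
print('top',len(a),np.median(a[:,2]).round(4),cv2.minEnclosingCircle(h),cv2.minAreaRect(h))
b=F[(np.hypot(F[:,0]-.4635,F[:,1]+.2407)<.015)&(F[:,2]>.071)&(F[:,2]<.08)]
print('pin',len(b),b.mean(0).round(4))
u,v=cv2.projectPoints(np.array([[.505,-.233,.12]]),*[(lambda T:(cv2.Rodrigues(T[:3,:3])[0],T[:3,3]))(np.linalg.inv(d['wc']))][0],d['mtx'],d['dist'])[0].ravel().astype(int)
print(u,v); cv2.imwrite('pics/z4.png',cv2.resize(d['pixels'][max(v-50,0):v+50,u-50:u+50,::-1],(500,500),interpolation=cv2.INTER_CUBIC))
print(readout.sense()['ee_pos'])
E
```

```text
top 376 0.1435 ((0.5208778381347656, -0.22964176535606384), 0.01320386491715908) ((0.523306667804718, -0.22884111106395721), (0.02047189138829708, 0.025393713265657425), 9.917455673217773)
pin 55 [ 0.4643 -0.2407  0.0732]
240 187
[ 0.52214178 -0.22937526  0.29231955]
```

View pics/z4.png

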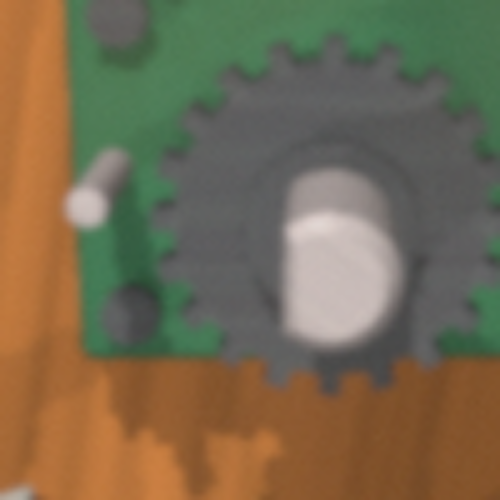

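The flat now faces the pin: edge angle 9.9°, stand yaw about 10.5°. Next is the collar, at (0.4695, 0.173) with the screw at 176.4°.

Request:
jog_arm(
  increments=[
    [[-0.5, 2, 0, 0, 0, 0.147], [-0.6, 5, 0, 0, 0, 0.147], [-0.6, 5, 0, 0, 0, 0.147], [-0.6, 5, 0, 0, 0, 0.147], [-0.6, 5, 0, 0, 0, 0.147], [-0.6, 5, 0, 0, 0, 0.147], [-0.6, 5, 0, 0, 0, 0.147], [-0.6, 5, -1, 0, 0, 0.147]],
  ],
  claw=75,
)

```text
clock: 12.85
ee_pos: [0.4751, 0.139, 0.283]
tool_rot: [-0.323, -3.125, -0.0]
wrist_force: [0.4, -0.5, -0.4]
gripper_width: 0.0705
gripper_force: 0.0
```

Request:
jog_arm(
  increments=[
    [[-0.4, 2, -2, 0, 0, 0.147], [-0.2, 1.3, -3, 0, 0, 0], [0, 0, -3, 0, 0, 0], [0, 0, 0, 0, 0, 0], [0, 0, 0, 0, 0, 0], [0, 0, 0, 0, 0, 0]],
  ],
)

```text
clock: 13.45
ee_pos: [0.4704, 0.1698, 0.2045]
tool_rot: [0.103, 3.138, 0.001]
wrist_force: [0.1, 0.5, 0.0]
gripper_width: 0.0704
gripper_force: 0.0
```

```bash
python3 - <<'E'
from h import *
s=readout.sense(); M=R.from_rotvec(s['tool_rot']).as_matrix(); print(s['ee_pos'],np.degrees(np.arctan2(M[1,1],M[0,1])),s['q'])
d=snap('wrist'); save(d,'w5.png'); F=cloud(d).reshape(-1,3)
c=np.array([.4695,.173])
for _ in range(2):
    q=F[(np.hypot(*(F[:,:2]-c).T)<.031)&(F[:,2]>.0225)&(F[:,2]<.032)]
    (x,y),r=cv2.minEnclosingCircle(q[:,:2].astype(np.float32)); c=np.array([x,y])
print(len(q),np.median(q[:,2]),c,r)
rr=np.hypot(*(F[:,:2]-c).T); k=F[(F[:,2]>.011)&(F[:,2]<.0225)&(rr>.028)&(rr<.034)]
v=k[:,:2].mean(0)-c; print('screw',len(k),v,np.degrees(np.arctan2(v[1],v[0])), np.degrees(np.arctan2(*(k[:,:2]-c).T[::-1])).round()[:20])
E
```

```text
[0.47036069 0.16983773 0.2045444 ] 86.23013807757083 [ 2.73249119e-01  2.08811370e-01  1.69028860e+00  1.87045424e-05
  1.24090218e+00 -1.23175634e+00]
1188 0.02533959854670259 [0.46957234 0.17266324] 0.025957394391298294
screw 36 [-0.03007423  0.00169898] 176.76663444568698 [-176. -178. -179.  179.  177.  175.  173.  171.  169. -175. -177. -179.
  179.  177.  175.  173.  171.  169. -175. -177.]
```

Request:
jog_arm(
  increments=[
    [[-0.08, 0.29, -2, 0, 0, 0.01], [0, 0, -4, 0, 0, 0], [0, 0, -4, 0, 0, 0], [0, 0, -3, 0, 0, 0], [0, 0, -2.5, 0, 0, 0], [0, 0, -1.8, 0, 0, 0], [0, 0, 0, 0, 0, 0], [0, 0, 0, 0, 0, 0]],
  ],
)

```text
clock: 14.3
ee_pos: [0.4697, 0.1729, 0.0313]
tool_rot: [0.087, 3.139, 0.001]
wrist_force: [0.8, -0.0, 0.1]
gripper_width: 0.0705
gripper_force: 0.0
```

Request:
jog_arm(
  increments=[
    [[0, 0, 0, 0, 0, 0], [0, 0, 0, 0, 0, 0], [0, 0, 0, 0, 0, 0], [0, 0, 0, 0, 0, 0], [0, 0, 0, 0, 0, 0]],
  ],
  claw=45,
)

```text
clock: 14.8
ee_pos: [0.4695, 0.1729, 0.0311]
tool_rot: [0.087, 3.139, 0.0]
wrist_force: [-2.1, -2.0, 7.2]
gripper_width: 0.052
gripper_force: 30.0
```

Request:
jog_arm(
  increments=[
    [[0, 0, 1, 0, 0, 0], [0, 0, 3, 0, 0, 0], [0, 0, 4, 0, 0, 0], [0, 0, 4, 0, 0, 0], [0, 0, 4, 0, 0, 0], [0, -2, 3, 0, 0, 0], [0, -4, 1, 0, 0, 0.04], [0.5, -4, 0, 0, 0, 0.04]],
  ],
)

```text
clock: 15.6
ee_pos: [0.4739, 0.0722, 0.2328]
tool_rot: [-0.044, 3.138, 0.0]
wrist_force: [0.1, 0.3, -2.5]
gripper_width: 0.0515
gripper_force: 30.0
```

Request:
jog_arm(
  increments=[
    [[0.6, -4.5, 0, 0, 0, 0.04], [0.8, -4.5, 0, 0, 0, 0.04], [0.8, -4.5, 0, 0, 0, 0.04], [0.8, -4.5, 0, 0, 0, 0.039], [0.8, -4.5, 0, 0, 0, 0], [0.8, -4, 0, 0, 0, 0], [0, -2.5, 0, 0, 0, 0], [0, -1.3, 0, 0, 0, 0]],
  ],
)

```text
clock: 16.4
ee_pos: [0.5196, -0.2319, 0.2304]
tool_rot: [0.285, -3.128, -0.0]
wrist_force: [0.3, 0.2, -1.6]
gripper_width: 0.0519
gripper_force: 30.0
```

Request:
jog_arm(
  increments=[
    [[0, 0, 0, 0, 0, 0], [0, 0, 0, 0, 0, 0]],
  ],
)

```text
clock: 16.6
ee_pos: [0.52, -0.2291, 0.2304]
tool_rot: [-0.289, 3.128, 0.0]
wrist_force: [0.0, 0.4, -1.7]
gripper_width: 0.052
gripper_force: 30.0
```

```bash
python3 - <<'E'
from h import *
s=readout.sense(); M=R.from_rotvec(s['tool_rot']).as_matrix(); print(s['ee_pos'],np.degrees(np.arctan2(M[1,0],M[0,0])),s['q'],s['gripper_width'],s['wrist_force'])
d=snap('wrist'); save(d,'w6.png'); np.save('w6.npy',d,allow_pickle=True); F=cloud(d).reshape(-1,3)
c=s['ee_pos'][:2]; z=s['ee_pos'][2]-.0041
q=F[(np.hypot(*(F[:,:2]-c).T)<.024)&(abs(F[:,2]-z)<.006)]; print(len(q),np.median(q[:,2])-s['ee_pos'][2],q.min(0)-s['ee_pos'],q.max(0)-s['ee_pos'])
rr=np.hypot(*(F[:,:2]-c).T); k=F[(F[:,2]>z-.018)&(F[:,2]<z-.004)&(rr>.028)&(rr<.034)]
v=k[:,:2]-c; a=np.degrees(np.arctan2(v[:,1],v[:,0]))%360; print(len(k),np.median(a),a.min(),a.max())
E
```

```text
[ 0.51995699 -0.22911304  0.23044961] -169.4508028746268 [-4.79603718e-01  3.38323908e-01  1.46347068e+00  2.41756999e-04
  1.33992250e+00 -2.23457361e+00] 0.05198972493686727 [ 0.01079345  0.35847404 -1.67091966]
3442 -0.005768071657497986 [-0.02395675 -0.02391787 -0.01009609] [ 0.02396744  0.0239529  -0.00350369]
368 190.28838239231675 114.67153452425016 265.49358011617153
```

View pics/w6.png

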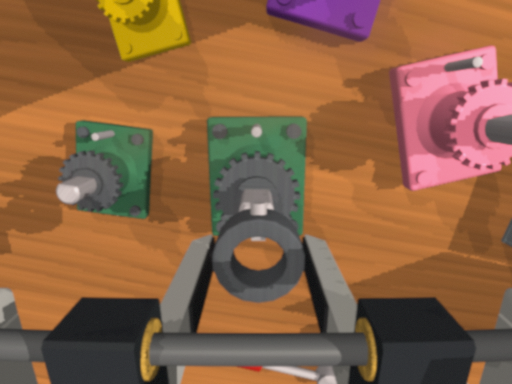

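The collar is held level between the pads with its screw head at (257,213), pointing at the pin (257,131). I lower to just above the shaft end, then go down in small steps watching the force.

Request:
jog_arm(
  increments=[
    [[0.05, -0.08, -1.5, 0, 0, 0], [0, 0, -2, 0, 0, 0], [0, 0, -1.5, 0, 0, 0], [0, 0, -0.6, 0, 0, 0], [0, 0, 0, 0, 0, 0], [0, 0, 0, 0, 0, 0]],
  ],
)

```text
clock: 17.25
ee_pos: [0.5209, -0.2306, 0.1751]
tool_rot: [-0.289, 3.127, -0.001]
wrist_force: [0.2, 0.4, -2.3]
gripper_width: 0.052
gripper_force: 30.0
```

Request:
jog_arm(
  increments=[
    [[0, 0, -0.2, 0, 0, 0], [0, 0, -0.2, 0, 0, 0], [0, 0, -0.2, 0, 0, 0], [0, 0, 0, 0, 0, 0], [0, 0, 0, 0, 0, 0]],
  ],
)

```text
clock: 17.75
ee_pos: [0.5205, -0.231, 0.1682]
tool_rot: [0.288, -3.128, -0.0]
wrist_force: [0.3, -0.3, -1.1]
gripper_width: 0.0522
gripper_force: 30.0
```

Request:
jog_arm(
  increments=[
    [[0, 0, -0.2, 0, 0, 0], [0, 0, -0.2, 0, 0, 0], [0, 0, 0, 0, 0, 0], [0, 0, 0, 0, 0, 0]],
  ],
)

```text
clock: 18.15
ee_pos: [0.5205, -0.2309, 0.1642]
tool_rot: [0.288, -3.128, -0.0]
wrist_force: [0.9, 0.1, -2.9]
gripper_width: 0.052
gripper_force: 30.0
```

Request:
jog_arm(
  increments=[
    [[0, 0, -0.2, 0, 0, 0], [0, 0, -0.2, 0, 0, 0], [0, 0, 0, 0, 0, 0], [0, 0, 0, 0, 0, 0]],
  ],
)

```text
clock: 18.55
ee_pos: [0.5205, -0.2309, 0.1601]
tool_rot: [0.288, -3.128, -0.0]
wrist_force: [-0.0, -0.2, -2.4]
gripper_width: 0.0518
gripper_force: 30.0
```

Request:
jog_arm(
  increments=[
    [[0, 0, -0.2, 0, 0, 0], [0, 0, -0.2, 0, 0, 0], [0, 0, -0.2, 0, 0, 0], [0, 0, 0, 0, 0, 0], [0, 0, 0, 0, 0, 0]],
  ],
)

```text
clock: 19.05
ee_pos: [0.5205, -0.2309, 0.1542]
tool_rot: [0.288, -3.128, -0.0]
wrist_force: [-0.2, 0.1, -2.0]
gripper_width: 0.0519
gripper_force: 30.0
```

Request:
jog_arm(
  increments=[
    [[0, 0, -0.2, 0, 0, 0], [0, 0, -0.2, 0, 0, 0], [0, 0, -0.1, 0, 0, 0], [0, 0, 0, 0, 0, 0], [0, 0, 0, 0, 0, 0]],
  ],
)

```text
clock: 19.55
ee_pos: [0.5205, -0.2309, 0.1492]
tool_rot: [0.288, -3.128, 0.0]
wrist_force: [0.0, -0.3, -2.1]
gripper_width: 0.0518
gripper_force: 30.0
```

```bash
python3 - <<'E'
from h import *
s=readout.sense(); print(s['ee_pos'],s['wrist_force'],s['torque'],s['gripper_width'])
c=np.array([.5206,-.230])
for n in ('wrist','side','scene'):
    d=snap(n); F=cloud(d).reshape(-1,3); rr=np.hypot(*(F[:,:2]-c).T)
    a=F[(rr<.009)&(abs(F[:,2]-.145)<.012)]; b=F[(rr>.017)&(rr<.0245)&(abs(F[:,2]-.145)<.006)]
    print(n,len(a),np.median(a[:,2]) if len(a) else 0,len(b),np.median(b[:,2]) if len(b) else 0)
    if n!='scene':
        uv=cv2.projectPoints(np.array([[.515,-.231,.14]]),*(lambda T:(cv2.Rodrigues(T[:3,:3])[0],T[:3,3]))(np.linalg.inv(d['wc'])),d['mtx'],d['dist'])[0].ravel().astype(int)
        u,v=uv; k=80 if n=='wrist' else 40
        im=cv2.resize(d['pixels'][v-k:v+k,u-k:u+k,::-1],(400,400),interpolation=cv2.INTER_CUBIC)
        prev=im if n=='wrist' else np.hstack([prev,im])
cv2.imwrite('pics/fin.png',prev)
E
```

```text
[ 0.52050515 -0.23093677  0.14921898] [ 0.01901108 -0.25251293 -2.05026752] [ 0.06700561 -0.08449538 -0.01455857] 0.05180924138291892
wrist 817 0.14349608310042358 2929 0.14352188609304808
side 21 0.1453518714799128 60 0.14595536434887146
scene 14 0.1437549981550869 31 0.1435087085782788
```

View pics/fin.png

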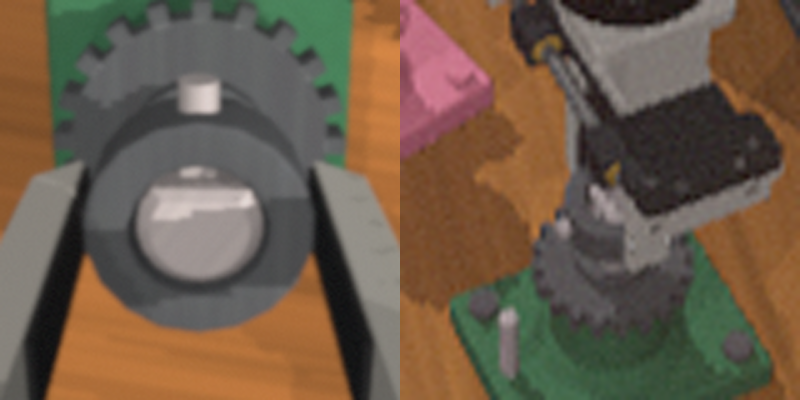

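The collar is over the shaft, with its top face and the shaft end level in the depth image (0.1435 both). The screw sits on the flat with its head towards the pin, and the grip is holding. I hand in.

```bash
python3 -c "
from station import ctrl
print(ctrl.hand_in())"
```

```text
the job is handed in; nothing more can be done
None
```

I handed the job in at about 20 s of the 72 s: the lid is open, the flat faces the pin, and the gripper still holds the collar on the shaft, screw on the flat, its top level with the shaft end; no verdict came back.

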